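Lay out the massing model on the studio table

ROBOT

A 6-joint arm with a two-finger parallel gripper is mounted at the origin on the work surface. World frame = base frame: x ahead of the robot, y to its left, z up, the work surface at z = 0. Lengths are in m, angles in rad, forces in N, time in s.
With the tool pointing down it reaches from about 0.35 to 0.775 m from the base axis. Payload 5.5 kg.
Tool frame: the origin (TCP) lies between the finger pads; the fingertips stand 11 mm ahead of it and the grasp point (between the pads) lies 8 mm behind it (tips_ahead is the distance from the TCP to the fingertips, in m); z points along the fingers, y is the line along which they close (so a half turn about z gives the same grasp; the last joint's range is limited). The gripper opens to 85 mm and grips with 20 to 120 N. Pads are 22 mm wide; open, the fingers measure 114 mm over their backs; the gripper's body (76 mm by 85 mm) begins 54 mm behind the grasp point. The pads swing forward as they close: fully open they stand 13 mm farther back than shut.
Start: joints at [-1.324, 0.313, 0.046, 1.304, 0, 1.431], TCP at [0.217, -0.533, 0.242] pointing down, gripper open.
Joint ranges: [-2.76, 2.76], [-0.86, 1.69], [-1.03, 1.26], [-2.2, 2.34], [-1.47, 1.5], [-3.14, 3.14]. Speed limits (rad/s): [2.57, 2.57, 3.14, 3.14, 3.14, 3.14].

INTERFACE

Orientations are given as a unit quaternion [w, x, y, z].
In Python, from workcell import * gives the robot as it stands. The module is installed in compiled form; this text tells all that it offers.
- The arm moves only by the tool jog_arm, never from a script. Its argument "moves" is a list of rows, each an object with "fingers": the closure, from 0 (fully open) to 1 (shut); "slide": the shift along the tool's x, y, z in mm, a list of three; "angular": the turn, a rotation vector about the tool's x, y, z in degrees, a list of three. A call has 1 to 10 rows; each row is the pose to reach, as a shift and turn from the pose commanded when the call began, along the tool's axes at that moment; what a row does not reach only later rows make up. A row lasts 1/12 s, in which the tool goes at most 41.7 mm and 7.16 degrees, less where a joint would pass 70% of its speed; a pose out of reach is approached as far as the arm can. A call with a gripper value outside its range is refused whole. The fingers move at their own pace and stop on an object; "squeeze" is the grip in N (left out, the last holds). Time passes only in rows, so rows that repeat a pose let the fingers close. It gives the time, the measured TCP pose, the force, the opening and the grip force at its end, in the units of the state.
- get_state(): the state, without advancing time (a new reading comes with each control period).
- read_camera(name): name is "scene" or "top" or "wrist"; returns a dict with "color" (480x640x3 uint8, red, green, blue), "fovy" (degrees; the focal length in pixels is half the picture's height over the tangent of half this angle, whatever the lens; pixels are square), "cx", "cy" (the principal point, pixels), "D" ([k1, k2, p1, p2, k3] as OpenCV has them; the pictures are not rectified), "world_from_camera" (4x4, takes a point from camera to world coordinates); the wrist camera has in their place "tool_from_camera" (4x4, takes a point from camera to tool coordinates, whose origin is the TCP and whose axes are the flange's). Camera axes: x right, y down, z forward; pixel columns grow to the right and rows downward; lengths in m; the calibration is good to about 2 mm. A picture is of the moment at which its call begins: read the wrist's pose just before it. There is no depth.
- hand_in(): hands the job in; it is judged then, once.
Trained networks look in a picture, given as the dict that the camera call returned (one of the last four; its "shot" number tells which), for a name from the list of things; names that differ only in an ending like _2 or _b are one class to them, and where a whole thing is asked for, a point or a joint stands for the part that bears it (a point fixed in the world has none). Each returns a list of dicts, best first, with "p" (0 to 1); they miss things now and then, are a little off and sometimes report something else, mostly with a low value. They report only what shows in the picture. A call takes as long as a camera call. They do not tell look-alikes from the thing itself.
- look_for(target, picture): "point" ([column, row] in pixels, amid what is visible of it).
- tip_of(target, picture): "point" ([column, row] in pixels: a listed point, or the origin of a listed thing).
The state is a dict: "clock": time; "joint_pos": joint angles; "qvel": joint speeds; "tau": joint torques, N m; "tcp_pos": TCP position; "orientation": TCP orientation; "wrist_force": force on the tool from outside, world axes, zero at the start; "ft_torque": the same for the moment, N m; "finger_gap": finger opening in m; "grip_force": force on a finger pad.
Only numpy, scipy, OpenCV 4.12 (cv2) and the standard library are available. Lean on these libraries where they do the work, as an engineer would, in place of code of your own. Each camera call takes 0.05 s, during which the arm holds its last target. There are 200 camera calls.

TASK

Lay out the model: stand the drum in the middle of the curved wall's hollow with the dome centred on top of it, and set the gabled house on the card path midway between the two columns, lengthwise along the path. Stand the tower directly behind the house (the side away from the robot), squared up with it and centred on it, with a gap of about 3 cm between the two. Leave the cup and the glue stick standing where they are, and let go of everything at the end.

Things in the scene. Friction and masses are not known exactly. Their poses are not given: they have to be found in the camera images.
- drum_center (a point): Loose cream-coloured model building: an upright round drum, 52 mm in diameter, 45 mm tall, flat top and bottom, thin dark window strips round it and a thin dark circle on its flat top; about 90 g. Point at its centre, half-way up (22.5 mm above its foot); z up. Starts standing on the table.
- dome_center (a point): Loose cream-coloured domed roof for the drum: flat underside, upright round skirt 48 mm in diameter and 20 mm high, rounded over to 33 mm with eight thin dark ribs, and a little finial 9 mm wide on top, 40 mm over all; about 60 g. Point on its axis half-way up (20 mm above its underside); z up. Starts dome up on the table.
- house_center (a point): Loose cream-coloured long house with a gable roof: 90 mm long (its x), 34 mm wide (its y), walls upright to 30 mm, ridge along its length at 47 mm; about 90 g. Point at its centre, half-way up (23.5 mm above its foot); z up.
- tower_center (a point): Loose cream-coloured tower with dark bands at each floor: 40 x 40 mm in plan (sides along its x and y), 80 mm tall, flat top; about 120 g. Point at its centre, half-way up (40 mm above its foot); z up.
- wall: Curved cream-coloured clay wall fixed to the table, a C in plan: arc of 200 degrees, inner radius 58 mm, outer radius 70 mm, 22 mm high. Origin at the arc's centre (middle of the hollow), at table height; its x points from there to the middle of the wall, so the C opens towards -x (roughly to the robot).
- gate: White card path fixed to the table, 170 mm long (along its y) by 50 mm wide (along its x), 3 mm thick, with a small round cream-coloured column at each end: column axes at y = -73 and +73 mm, at most 24 mm in diameter, tops 45 mm above the table. Origin at the middle of the path's underside, at table height; its x points away from the robot (behind), z up.
- cup: Bystander, loose: magenta cup standing upright towards the far edge of the sheet, 72 mm across at the rim, 95 mm tall. Origin at the centre of its foot. To be left alone.
- gluestick: Bystander, loose: yellow and blue glue stick standing upright beyond the middle of the model, 27 mm in diameter, 90 mm tall. Origin at the centre of its foot. To be left alone.
Mind the look-alikes: they are no part of the job. Leave any purple or turquoise look-alike of the part that bears drum_center alone.

How it is judged:
At the end, for the whole second after the job is handed in: All upright, released, at rest: drum within 10 mm of the arc centre; dome on it within 8 mm; house on the path within 12 mm along, 10 mm across, 0.17 rad; tower 52 to 83 mm behind the path middle, 15 mm sideways, 0.22 rad of square; cup and glue stick within 20 mm of their starts (horizontal distance between drum_center and wall below 0.01 m and height (world z) of drum_center between 0.019 and 0.026 m and angle between each of drum_center, dome_center, house_center, tower_center's own z axis and vertical below 0.1 rad and horizontal distance between dome_center and drum_center below 0.008 m and height (world z) of dome_center between 0.061 and 0.069 m and x of house_center in the frame of gate between -0.01 and 0.01 m and y of house_center in the frame of gate between -0.012 and 0.012 m and height (world z) of house_center between 0.022 and 0.031 m and angle between the x axis of house_center and the y axis of gate, either way round below 0.17 rad and x of tower_center in the frame of gate between 0.052 and 0.083 m and y of tower_center in the frame of gate between -0.015 and 0.015 m and height (world z) of tower_center between 0.036 and 0.044 m and (angle between the x axis of tower_center and the x axis of gate, either way round below 0.22 rad or angle between the x axis of tower_center and the y axis of gate, either way round below 0.22 rad) and distance of each of cup, gluestick from where it was at the start of the episode below 0.02 m); the robot touches nothing.
It fails at once if the cup is knocked over or pushed away (angle between cup's own z axis and vertical above 0.4 rad or distance of cup from where it was at the start of the episode above 0.04 m).
It fails at once if the glue stick is knocked over or pushed away (angle between gluestick's own z axis and vertical above 0.4 rad or distance of gluestick from where it was at the start of the episode above 0.04 m).
It also fails if it takes over 109 s, if anything falls off the work surface, if the arm or the gripper's body presses on something with over 40 N, if the wrist force passes 120 N, or if a joint passes its speed limit or range.

## Working session

There is one attempt and no reset: what is moved stays moved. The work goes in short steps, Python scripts to look and compute and a tool call to move; the robot and the scene stay as the last step left them, time stands still between calls to the robot, and variables do not carry over. Pictures are saved under pics/ and viewed, at most 18 in all, crops included, and the job is handed in when it is done.

Besides the shell and the picture viewer there is one more tool, called after "Request:" as name(argument=value, ...), one argument or row to a line, values as JSON. jog_arm: Moves the arm, as the interface text tells. Its arguments: {"type":"object","properties":{"moves":{"type":"array","items":{"type":"object","properties":{"fingers":{"type":"number"},"slide":{"type":"array","items":{"type":"number"}},"angular":{"type":"array","items":{"type":"number"}}}}},"squeeze":{"type":"number"}},"required":["moves"]}

```bash
mkdir -p pics; cat > h.py <<'E'
from workcell import *
import numpy as np, cv2
from scipy.spatial.transform import Rotation as R
def K(p):
    f=240/np.tan(np.radians(p["fovy"])/2); return np.array([[f,0,p["cx"]],[0,f,p["cy"]],[0,0,1.]])
def T(p,s=None):
    if "world_from_camera" in p: return np.array(p["world_from_camera"])
    q=s["orientation"]; M=np.eye(4); M[:3,:3]=R.from_quat([q[1],q[2],q[3],q[0]]).as_matrix(); M[:3,3]=s["tcp_pos"]
    return M@np.array(p["tool_from_camera"])
def ray(p,uv,z,s=None):
    uv=np.array(uv,float).reshape(-1,1,2)
    n=cv2.undistortPoints(uv,K(p),np.array(p["D"],float))[:,0]
    M=T(p,s); d=np.c_[n,np.ones(len(n))]@M[:3,:3].T; o=M[:3,3]
    return o+d*((z-o[2])/d[:,2])[:,None]
def proj(p,X,s=None):
    M=np.linalg.inv(T(p,s)); 
    return cv2.projectPoints(np.array(X,float).reshape(-1,1,3),cv2.Rodrigues(M[:3,:3])[0],M[:3,3],K(p),np.array(p["D"],float))[0][:,0]
def save(p,n): cv2.imwrite("pics/"+n,p["color"][:,:,::-1])
def yaw(s):
    q=s["orientation"]; return R.from_quat([q[1],q[2],q[3],q[0]]).as_matrix()
E
python3 - <<'E'
from h import *
np.set_printoptions(precision=4,suppress=True)
Z=dict(drum_center=.0225,dome_center=.02,house_center=.0235,tower_center=.04,wall=0,gate=0,cup=0,gluestick=0)
s=get_state(); print(s["tcp_pos"],yaw(s))
for c in ("top","scene"):
    p=read_camera(c); save(p,c+"0.png"); print(c,T(p)[:3,3],p["fovy"])
    for n,z in Z.items():
        for d in tip_of(n,p)[:3]: print(n,round(d["p"],2),np.round(d["point"],1),ray(p,d["point"],z)[0])
E
```

```text
[ 0.2168 -0.532   0.2414] [[ 0.9261  0.3772 -0.0005]
 [ 0.3772 -0.9261  0.0018]
 [ 0.0003 -0.0018 -1.    ]]
top [0.5181 0.0295 1.1508] 55.036141253369166
drum_center 0.96 [225.7 238.5] [0.5836 0.2805 0.0225]
drum_center 0.76 [188.7 286.4] [0.466  0.3698 0.0225]
drum_center 0.57 [147.6 293.2] [0.4491 0.4707 0.0225]
dome_center 0.85 [340.5 285.3] [ 0.4694 -0.0018  0.02  ]
house_center 0.81 [337.5 235.4] [0.5913 0.0056 0.0235]
tower_center 0.93 [491.6 303.2] [ 0.4283 -0.362   0.04  ]
gate 0.83 [255.3 285.6] [0.4674 0.2099 0.    ]
cup 0.96 [284.8 198.9] [0.6849 0.1377 0.    ]
gluestick 0.56 [327.3 185.7] [0.7184 0.0307 0.    ]
scene [0.9873 0.8366 0.9787] 46.02909229465169
drum_center 0.85 [484.5 360.9] [0.4523 0.4649 0.0225]
drum_center 0.81 [446.5 325.2] [0.4695 0.3637 0.0225]
drum_center 0.7 [311.4 121.3] [ 0.4065 -0.3933  0.0225]
dome_center 0.66 [361.4 212.8] [ 0.4618 -0.0019  0.02  ]
house_center 0.81 [311.1 235.9] [0.6062 0.0156 0.0235]
tower_center 0.92 [310.9 122.5] [ 0.4209 -0.3663  0.04  ]
wall 0.84 [297.2 180.3] [ 0.5415 -0.2019 -0.    ]
wall 0.62 [312.3 121.9] [ 0.3918 -0.4184  0.    ]
gate 0.6 [269.9 259.9] [0.7139 0.0209 0.    ]
cup 0.72 [300.1 291.7] [ 0.6914  0.1353 -0.    ]
gluestick 0.61 [271.2 259.2] [0.7105 0.0203 0.    ]
```

View pics/top0.png

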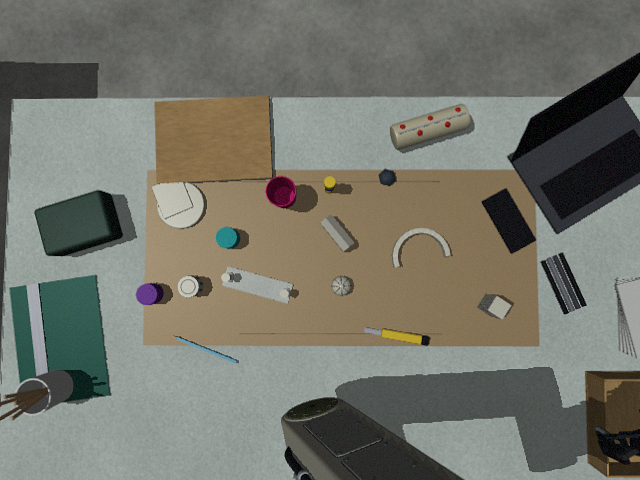

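View pics/scene0.png

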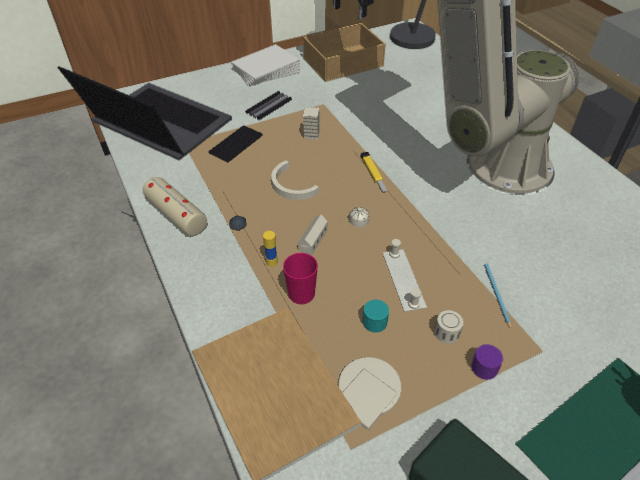

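Drum candidates in the top view are turquoise (227,238), cream with windows (189,286) and purple (149,294). The cream one fits the description. I'll confirm it with an enlarged crop and fit the wall and gate in the same script.

```bash
python3 - <<'E'
from h import *
p=read_camera("top"); im=p["color"]
a=cv2.resize(im[220:310,130:310],None,fx=4.4,fy=4.4,interpolation=cv2.INTER_CUBIC)
b=cv2.resize(im[180:320,310:530],None,fx=3.6,fy=3.6,interpolation=cv2.INTER_CUBIC)
out=np.zeros((600,800,3),np.uint8)
a=cv2.resize(im[225:310,130:310],(600,283),interpolation=cv2.INTER_CUBIC); b=cv2.resize(im[205:325,310:520],(539,308),interpolation=cv2.INTER_CUBIC)
out[:283,:600]=a; out[290:598,:539]=b
cv2.imwrite("pics/crop0.png",out[:,:,::-1])
hsv=cv2.cvtColor(im,cv2.COLOR_RGB2HSV); m=((hsv[...,1]<75)&(hsv[...,2]>120)).astype(np.uint8)
n,l,st,c=cv2.connectedComponentsWithStats(m)
for i in range(1,n):
    x,y,w,h,A=st[i]
    if 150<x<520 and 205<y<320 and A>60 and w<120:
        q=np.argwhere(l==i)[:,::-1].astype(np.float32); r=cv2.minAreaRect(q)
        print(st[i],c[i].round(1),np.round(r[0],1),np.round(r[1],1),round(r[2],1))
from scipy.optimize import least_squares
i=l[243,397] or l[232,425]; 
for i in range(1,n):
    x,y,w,h,A=st[i]
    if 380<x<400 and w>40 and 215<y<240:
        X=ray(p,np.argwhere(l==i)[:,::-1],.022)[:,:2]
        f=least_squares(lambda v:np.abs(np.hypot(*(X-v).T)-.064),X.mean(0)-[.04,0]).x
        rr=np.hypot(*(X-f).T); an=np.degrees(np.arctan2(*(X-f)[:,::-1].T)); an=an[rr<.075]
        print("wall",f,np.percentile(rr,[2,50,98]),np.percentile(an,[.5,99.5]))
E
```

```text
[320 215  29  37 310] [333.9 233.8] [333.8 234.2] [38.3 11.6] 56.3
[393 228  57  40 483] [417.5 241.7] [418.5 244.5] [34.2 57.5] 77.0
[ 220  266   73   39 1397] [257.1 284.7] [255.4 284.2] [71.3 22.8] 14.3
[331 277  17  18 178] [339.3 285.6] [339.  285.5] [17. 16.] 90.0
[488 296  23  24 304] [499.1 307.3] [499.1 307.4] [18.3 17.2] 33.7
wall [ 0.54144093 -0.19867383] [0.05771016 0.06414693 0.07008595] [-87.96763414 113.41067931]
```

View pics/crop0.png

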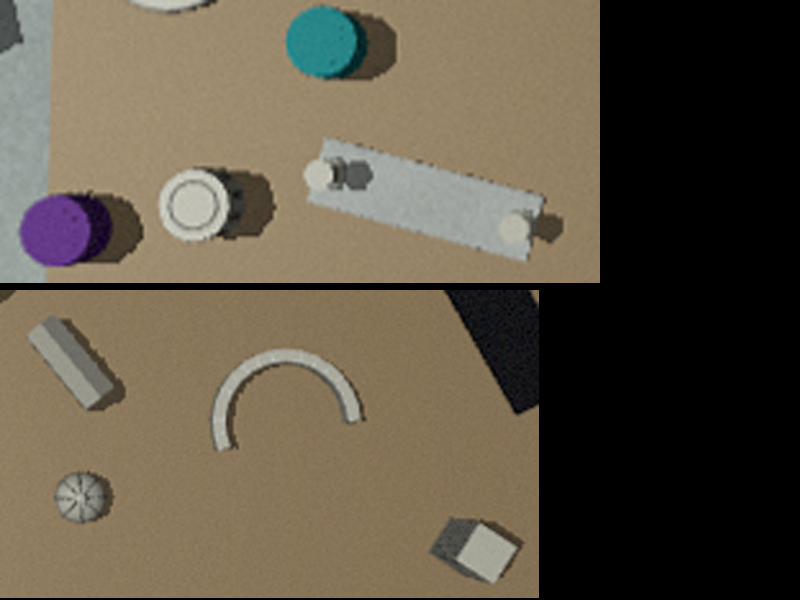

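The crop confirms the drum. The cream one, with window strips and a dark circle on top, is at crop (194,204), which is top px (188,286). Column tops are at px (226,277) and (284.5,293), and the tower top is at (500,307).

```bash
cat >> h.py <<'E'
def go(x,y,z,psi):
    s=get_state(); A=yaw(s); c,d=np.cos(np.radians(psi)),np.sin(np.radians(psi))
    B=np.array([[c,d,0],[d,-c,0],[0,0,-1.]])
    sl=A.T@(np.array([x,y,z])-s["tcp_pos"])*1000; an=np.degrees(R.from_matrix(A.T@B).as_rotvec())
    print("t%.1f"%s["clock"],"slide",sl.round(1),"ang",an.round(1),"rows",round(max(np.linalg.norm(sl)/41.7,np.linalg.norm(an)/7.16),1))
E
python3 - <<'E'
from h import *
np.set_printoptions(precision=4,suppress=True)
p=read_camera("top")
print("drum",ray(p,[188.2,286.4],.045)[0])
g=ray(p,[[226.3,277.2],[284.5,293.1]],.045);d=g[0]-g[1]
print("gate",g.mean(0),np.linalg.norm(d),np.degrees(np.arctan2(d[1],d[0])), "rectcentre",ray(p,[255.4,284.2],.003)[0])
t=np.array([500.1,307.1]); e=np.array([np.cos(np.radians(33.7)),np.sin(np.radians(33.7))])
q=ray(p,[t,t+8*e],.08);d=q[1]-q[0];print("tower",q[0],np.degrees(np.arctan2(d[1],d[0]))%90)
t=np.array([335.5,233.8]); e=np.array([np.cos(np.radians(56.3)),np.sin(np.radians(56.3))])
q=ray(p,[t,t+18*e],.04);d=q[1]-q[0];print("house",q[0],np.degrees(np.arctan2(d[1],d[0]))%180)
print("dome",ray(p,[339.3,285.6],.03)[0])
w=read_camera("wrist");print(np.array(w["tool_from_camera"]),w["fovy"])
go(.45,.37,.20,75)
go(.45,0,.20,75)
E
```

```text
drum [0.467  0.3642 0.045 ]
gate [0.4705 0.2027 0.045 ] 0.1450042196350228 74.97660483904995 rectcentre [0.471  0.2092 0.003 ]
tower [ 0.4226 -0.3672  0.08  ] 56.130728655175076
house [0.5941 0.0107 0.04  ] 33.634887774206874
dome [0.4691 0.0014 0.03  ]
[[ 0.0004 -0.9466 -0.3224  0.0841]
 [ 1.      0.0006 -0.0006  0.0001]
 [ 0.0008 -0.3224  0.9466 -0.1328]
 [ 0.      0.      0.      1.    ]] 61.62964223270618
t1.1 slide [ 556.3 -748.    42.3] ang [  0.    0.  -52.8] rows 22.4
t1.1 slide [ 416.8 -405.3   42.3] ang [  0.    0.  -52.8] rows 14.0
```

Request:
jog_arm(
  moves=[
    {"slide":[417,-405,42],"angular":[0,0,-53],"fingers":0},
    {"slide":[417,-405,42],"angular":[0,0,-53],"fingers":0},
    {"slide":[417,-405,42],"angular":[0,0,-53],"fingers":0},
    {"slide":[417,-405,42],"angular":[0,0,-53],"fingers":0},
    {"slide":[417,-405,42],"angular":[0,0,-53],"fingers":0},
    {"slide":[417,-405,42],"angular":[0,0,-53],"fingers":0},
    {"slide":[417,-405,42],"angular":[0,0,-53],"fingers":0},
    {"slide":[417,-405,42],"angular":[0,0,-53],"fingers":0},
    {"slide":[417,-405,42],"angular":[0,0,-53],"fingers":0},
    {"slide":[417,-405,42],"angular":[0,0,-53],"fingers":0},
  ],
)

```text
clock: 1.88
tcp_pos: [0.3842, -0.1501, 0.2125]
orientation: [0.001, 0.793, 0.61, 0.0]
wrist_force: [1.1, -0.5, 0.5]
finger_gap: 0.0851
grip_force: 0.0
```

```bash
python3 -c "
from h import *
go(.467,.364,.17,75)"
```

```text
t1.9 slide [518.2 -51.8  42.2] ang [0.1 0.  0.1] rows 12.5
```

Request:
jog_arm(
  moves=[
    {"slide":[490,-50,40]},
    {"slide":[490,-50,40]},
    {"slide":[490,-50,40]},
    {"slide":[490,-50,40]},
    {"slide":[490,-50,40]},
    {"slide":[490,-50,40]},
    {"slide":[490,-50,40]},
    {"slide":[490,-50,40]},
    {"slide":[490,-50,40]},
    {"slide":[490,-50,40]},
  ],
)

```text
schema error: expected keys fingers, slide, angular
```

```bash
python3 -c "
from h import *
go(.467,.364,.17,75)"
```

```text
t1.9 slide [518.2 -51.8  42.2] ang [0.1 0.  0.1] rows 12.5
```

Request:
jog_arm(
  moves=[
    {"slide":[490,-50,40],"angular":[0,0,0],"fingers":0},
    {"slide":[490,-50,40],"angular":[0,0,0],"fingers":0},
    {"slide":[490,-50,40],"angular":[0,0,0],"fingers":0},
    {"slide":[490,-50,40],"angular":[0,0,0],"fingers":0},
    {"slide":[490,-50,40],"angular":[0,0,0],"fingers":0},
    {"slide":[490,-50,40],"angular":[0,0,0],"fingers":0},
    {"slide":[490,-50,40],"angular":[0,0,0],"fingers":0},
    {"slide":[490,-50,40],"angular":[0,0,0],"fingers":0},
    {"slide":[490,-50,40],"angular":[0,0,0],"fingers":0},
    {"slide":[490,-50,40],"angular":[0,0,0],"fingers":0},
  ],
)

```text
clock: 2.72
tcp_pos: [0.4488, 0.2606, 0.1786]
orientation: [0.0, 0.792, 0.61, 0.0]
wrist_force: [1.1, 0.0, 0.1]
finger_gap: 0.0858
grip_force: 0.0
```

```bash
python3 -c "
from h import *
go(.467,.364,.17,75)"
```

```text
t2.7 slide [104.7  -8.8   8.6] ang [ 0.  -0.   0.2] rows 2.5
```

Request:
jog_arm(
  moves=[
    {"slide":[80,-8,7],"angular":[0,0,0],"fingers":0},
    {"slide":[80,-8,7],"angular":[0,0,0],"fingers":0},
    {"slide":[80,-8,7],"angular":[0,0,0],"fingers":0},
    {"slide":[80,-8,7],"angular":[0,0,0],"fingers":0},
    {"slide":[80,-8,7],"angular":[0,0,0],"fingers":0},
  ],
)

```text
clock: 3.13
tcp_pos: [0.4611, 0.3375, 0.1711]
orientation: [0.0, 0.792, 0.61, -0.001]
wrist_force: [-1.1, -1.4, -0.0]
finger_gap: 0.0849
grip_force: 0.0
```

```bash
python3 - <<'E'
from h import *
s=get_state(); p=read_camera("wrist"); save(p,"w1.png"); print(s["tcp_pos"])
for d in tip_of("drum_center",p)[:3]: print(round(d["p"],2),d["point"],ray(p,d["point"],.0225,s)[0])
print(proj(p,[[.467,.364,.045]],s))
go(.467,.364,.024,75)
E
```

```text
[0.46107511 0.33745043 0.17108189]
0.7 [498.1, 249.8] [0.58590672 0.27678071 0.0225    ]
0.62 [315.7, 175.7] [0.46809102 0.36585965 0.0225    ]
0.57 [244.4, 25.2] [0.44923421 0.4693123  0.0225    ]
[[314.68619099 185.47482268]]
t3.2 slide [ 28.1  -1.7 147.6] ang [-0.   0.   0.1] rows 3.6
```

View pics/w1.png

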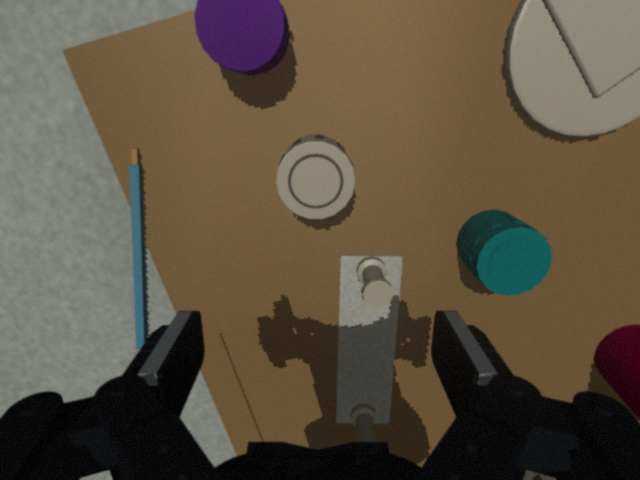

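The cream drum's top is centred at (316,180). The card path corners are at (341,256), (403,256), (337,423) and (390,424), and the column top is at (377,291).

```bash
python3 - <<'E'
from h import *
s=get_state(); p=read_camera("wrist")
print(ray(p,[316,180],.045,s)[0])
c=ray(p,[[341,256],[403,256],[337,423],[390,424]],.003,s); print(c.round(4),c.mean(0)); print(ray(p,[377,291],.045,s))
x,y=ray(p,[316,180],.045,s)[0][:2]
go(x,y,.024,75)
E
```

```text
[0.46923564 0.3662731  0.045     ]
[[0.4704 0.2927 0.003 ]
 [0.5188 0.2798 0.003 ]
 [0.4262 0.1286 0.003 ]
 [0.4743 0.1146 0.003 ]] [0.47241375 0.20395757 0.003     ]
[[0.49072347 0.2771405  0.045     ]]
t3.3 slide [ 30.9  -0.4 147.9] ang [0.  0.  0.1] rows 3.6
```

Request:
jog_arm(
  moves=[
    {"slide":[31,0,20],"angular":[0,0,0],"fingers":0},
    {"slide":[31,0,60],"angular":[0,0,0],"fingers":0},
    {"slide":[31,0,100],"angular":[0,0,0],"fingers":0},
    {"slide":[31,0,130],"angular":[0,0,0],"fingers":0},
    {"slide":[31,0,147],"angular":[0,0,0],"fingers":0},
    {"slide":[31,0,147],"angular":[0,0,0],"fingers":0},
    {"slide":[31,0,147],"angular":[0,0,0],"fingers":0.5},
    {"slide":[31,0,147],"angular":[0,0,0],"fingers":1},
    {"slide":[31,0,147],"angular":[0,0,0],"fingers":1},
    {"slide":[31,0,147],"angular":[0,0,0],"fingers":1},
  ],
  squeeze=30,
)

```text
clock: 4.12
tcp_pos: [0.4713, 0.3682, 0.0271]
orientation: [0.0, 0.793, 0.61, 0.002]
wrist_force: [-0.4, -0.9, 6.3]
finger_gap: 0.0508
grip_force: 31.9
```

```bash
python3 -c "
from h import *
s=get_state();print(s['tcp_pos'],s['finger_gap'],s['grip_force'])
go(.541,-.199,.15,75)"
```

```text
[0.47132555 0.36817845 0.02708647] 0.05084993861819394 31.897319555282593
t4.1 slide [-530.   213.3 -123.7] ang [ 0.2 -0.2  0.1] rows 14.0
```

Request:
jog_arm(
  moves=[
    {"slide":[0,0,-40],"angular":[0,0,0],"fingers":1},
    {"slide":[0,0,-80],"angular":[0,0,0],"fingers":1},
    {"slide":[-34,14,-105],"angular":[0,0,0],"fingers":1},
    {"slide":[-380,153,-125],"angular":[0,0,0],"fingers":1},
    {"slide":[-380,153,-125],"angular":[0,0,0],"fingers":1},
    {"slide":[-380,153,-125],"angular":[0,0,0],"fingers":1},
    {"slide":[-380,153,-125],"angular":[0,0,0],"fingers":1},
    {"slide":[-380,153,-125],"angular":[0,0,0],"fingers":1},
    {"slide":[-380,153,-125],"angular":[0,0,0],"fingers":1},
    {"slide":[-380,153,-125],"angular":[0,0,0],"fingers":1},
  ],
)

```text
clock: 4.95
tcp_pos: [0.5101, 0.0425, 0.1461]
orientation: [0.001, 0.792, 0.61, 0.001]
wrist_force: [1.0, 0.3, -1.0]
finger_gap: 0.0514
grip_force: 32.2
```

```bash
python3 -c "
from h import *
go(.541,-.199,.15,75)"
```

```text
t5.0 slide [-225.6   91.7   -3.8] ang [ 0.1 -0.   0.2] rows 5.8
```

Request:
jog_arm(
  moves=[
    {"slide":[-195,79,-4],"angular":[0,0,0],"fingers":1},
    {"slide":[-195,79,-4],"angular":[0,0,0],"fingers":1},
    {"slide":[-195,79,-4],"angular":[0,0,0],"fingers":1},
    {"slide":[-195,79,-4],"angular":[0,0,0],"fingers":1},
    {"slide":[-195,79,-4],"angular":[0,0,0],"fingers":1},
    {"slide":[-195,79,-4],"angular":[0,0,0],"fingers":1},
    {"slide":[-195,79,-4],"angular":[0,0,0],"fingers":1},
    {"slide":[-195,79,-4],"angular":[0,0,0],"fingers":1},
    {"slide":[-195,79,-4],"angular":[0,0,0],"fingers":1},
    {"slide":[-195,79,-4],"angular":[0,0,0],"fingers":1},
  ],
)

```text
clock: 5.78
tcp_pos: [0.536, -0.1627, 0.1489]
orientation: [-0.0, 0.792, 0.611, -0.0]
wrist_force: [0.1, -0.6, -2.0]
finger_gap: 0.0513
grip_force: 32.2
```

```bash
python3 - <<'E'
from h import *
s=get_state(); p=read_camera("wrist"); save(p,"w2.png"); print(s["tcp_pos"])
for d in tip_of("wall",p)[:2]: print(round(d["p"],2),d["point"],ray(p,d["point"],0,s)[0])
th=np.radians(np.arange(-87,114,25)); im=p["color"].copy()
for r in (.058,.070):
  for u in proj(p,np.c_[.5414+r*np.cos(th),-.1987+r*np.sin(th),0*th+.022],s): cv2.circle(im,tuple(int(v) for v in np.clip(u,-99,999)),3,(255,0,0),-1)
cv2.imwrite("pics/w2.png",im[:,:,::-1])
go(.5414,-.1987,.15,75)
E
```

```text
[ 0.53602671 -0.162732    0.14894932]
t5.9 slide [-33.4  14.1  -1.1] ang [ 0.  -0.   0.3] rows 0.9
```

View pics/w2.png

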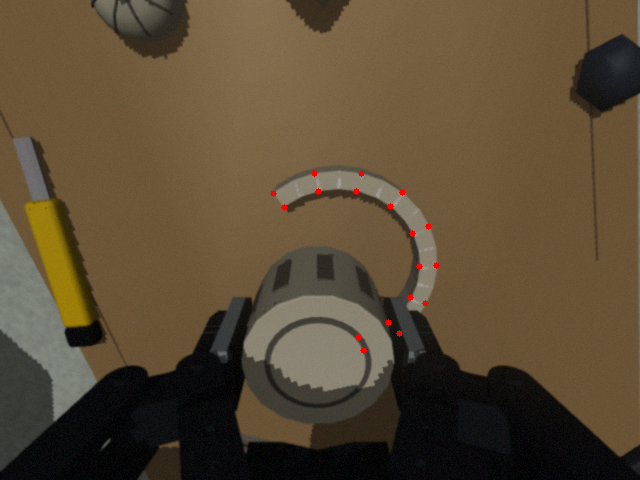

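Request:
jog_arm(
  moves=[
    {"slide":[-33,14,0],"angular":[0,0,0],"fingers":1},
    {"slide":[-33,14,30],"angular":[0,0,0],"fingers":1},
    {"slide":[-33,14,60],"angular":[0,0,0],"fingers":1},
    {"slide":[-33,14,80],"angular":[0,0,0],"fingers":1},
    {"slide":[-33,14,80],"angular":[0,0,0],"fingers":1},
    {"slide":[-33,14,80],"angular":[0,0,0],"fingers":1},
  ],
)

```text
clock: 6.38
tcp_pos: [0.5404, -0.1985, 0.0679]
orientation: [-0.001, 0.792, 0.61, -0.001]
wrist_force: [0.5, 0.3, -1.1]
finger_gap: 0.0513
grip_force: 32.2
```

```bash
python3 - <<'E'
from h import *
s=get_state(); p=read_camera("wrist"); print(s["tcp_pos"],s["wrist_force"])
u=(319,358)
c=ray(p,u,s["tcp_pos"][2]+.018,s)[0]; print("drum axis",c)  # same in-hand pixel
d=np.array([.5414,-.1987])-c[:2]; print(d)
go(s["tcp_pos"][0]+d[0],s["tcp_pos"][1]+d[1],.0275,75)
E
```

```text
[ 0.5404236  -0.19848073  0.06791305] [ 0.54903091  0.32168572 -1.0665376 ]
drum axis [ 0.54155095 -0.19923819  0.08591305]
[-0.00015095  0.00053819]
t6.4 slide [ 0.9 -1.7 41.9] ang [0.  0.  0.2] rows 1.0
```

Request:
jog_arm(
  moves=[
    {"slide":[0,0,20],"angular":[0,0,0],"fingers":1},
    {"slide":[0,0,35],"angular":[0,0,0],"fingers":1},
    {"slide":[0,0,40],"angular":[0,0,0],"fingers":1},
    {"slide":[0,0,41],"angular":[0,0,0],"fingers":1},
    {"slide":[0,0,41],"angular":[0,0,0],"fingers":1},
    {"slide":[0,0,41],"angular":[0,0,0],"fingers":0.32},
    {"slide":[0,0,41],"angular":[0,0,0],"fingers":0.3},
    {"slide":[0,0,41],"angular":[0,0,0],"fingers":0.28},
    {"slide":[0,0,41],"angular":[0,0,0],"fingers":0.28},
  ],
)

```text
clock: 7.18
tcp_pos: [0.5418, -0.2001, 0.0285]
orientation: [0.001, 0.793, 0.61, 0.0]
wrist_force: [-0.0, -0.4, 0.3]
finger_gap: 0.0616
grip_force: 0.0
```

```bash
python3 - <<'E'
from h import *
s=get_state(); p=read_camera("wrist"); save(p,"w3.png"); print(s["tcp_pos"],s["wrist_force"],s["finger_gap"])
E
```

```text
[ 0.54181787 -0.2001004   0.02851099] [-0.03394051 -0.35578355  0.31326085] 0.06163673020052875
```

View pics/w3.png

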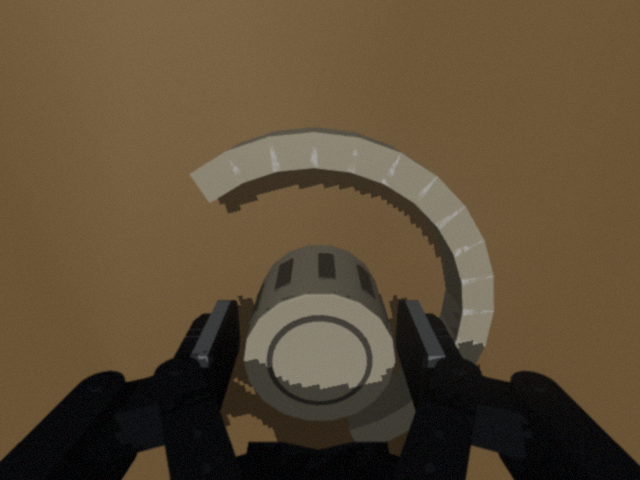

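The drum is released and standing in the hollow, with its top at about (320,358). Next is the dome.

Request:
jog_arm(
  moves=[
    {"slide":[0,0,-30],"angular":[0,0,0],"fingers":0.28},
    {"slide":[0,0,-70],"angular":[0,0,0],"fingers":0.2},
    {"slide":[0,0,-110],"angular":[0,0,0],"fingers":0},
    {"slide":[150,-115,-120],"angular":[0,0,0],"fingers":0},
    {"slide":[150,-115,-120],"angular":[0,0,0],"fingers":0},
    {"slide":[150,-115,-120],"angular":[0,0,0],"fingers":0},
    {"slide":[150,-115,-120],"angular":[0,0,0],"fingers":0},
    {"slide":[150,-115,-120],"angular":[0,0,0],"fingers":0},
    {"slide":[150,-115,-120],"angular":[0,0,0],"fingers":0},
    {"slide":[150,-115,-120],"angular":[0,0,0],"fingers":0},
  ],
)

```text
clock: 8.07
tcp_pos: [0.4684, -0.0244, 0.1482]
orientation: [0.001, 0.792, 0.611, 0.0]
wrist_force: [0.5, -0.2, -0.2]
finger_gap: 0.0855
grip_force: 0.0
```

```bash
python3 - <<'E'
from h import *
s=get_state(); p=read_camera("wrist"); save(p,"w4.png"); print(s["tcp_pos"],s["finger_gap"])
for d in tip_of("dome_center",p)[:2]: print(round(d["p"],2),d["point"],ray(p,d["point"],.02,s)[0])
for d in tip_of("house_center",p)[:2]: print(round(d["p"],2),d["point"],ray(p,d["point"],.0235,s)[0])
p=read_camera("top"); save(p,"top1.png")
for d in tip_of("drum_center",p)[:4]: print(round(d["p"],2),d["point"],ray(p,d["point"],.0225)[0])
E
```

```text
[ 0.46836986 -0.02437755  0.1482444 ] 0.08551348552469154
0.66 [309.4, 192.3] [ 0.46981386 -0.00178282  0.02      ]
0.96 [509.5, 127.6] [0.60091303 0.007115   0.0235    ]
0.82 [422.4, 257.9] [ 0.53649758 -0.20173021  0.0225    ]
0.78 [151.6, 293.6] [0.44820218 0.46080954 0.0225    ]
0.57 [224.2, 238.6] [0.58330989 0.28423476 0.0225    ]
```

View pics/w4.png

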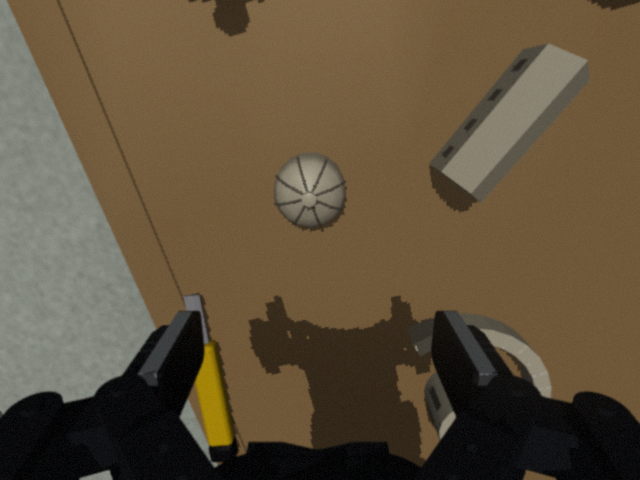

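```bash
python3 - <<'E'
from h import *
s=get_state(); p=read_camera("wrist")
f=ray(p,[309,199],.04,s)[0]; print("finial",f)
r=ray(p,[[588,63],[475,197]],.047,s); e=ray(p,[[547,43],[440,167]],.03,s)
for q in (r,e):
    d=q[0]-q[1]; print(q.round(4),np.linalg.norm(d),np.degrees(np.arctan2(d[1],d[0])),q.mean(0))
go((f[0]+.4698)/2,f[1],.014,75)
E
```

```text
finial [ 0.47089287 -0.00318754  0.04      ]
[[ 0.6353  0.0321  0.047 ]
 [ 0.5672 -0.0258  0.047 ]] 0.08936957579813394 40.38126458590398 [0.60128433 0.00315783 0.047     ]
[[ 0.624   0.0472  0.03  ]
 [ 0.5543 -0.0068  0.03  ]] 0.08815628220954924 37.787901247554935 [0.58915619 0.02016143 0.03      ]
t8.4 slide [ 22.8  -4.7 133.5] ang [-0.   0.   0.1] rows 3.2
```

Request:
jog_arm(
  moves=[
    {"slide":[23,-5,20],"angular":[0,0,0],"fingers":0},
    {"slide":[23,-5,60],"angular":[0,0,0],"fingers":0},
    {"slide":[23,-5,100],"angular":[0,0,0],"fingers":0},
    {"slide":[23,-5,125],"angular":[0,0,0],"fingers":0},
    {"slide":[23,-5,132],"angular":[0,0,0],"fingers":0},
    {"slide":[23,-5,132],"angular":[0,0,0],"fingers":0.3},
    {"slide":[23,-5,132],"angular":[0,0,0],"fingers":1},
    {"slide":[23,-5,132],"angular":[0,0,0],"fingers":1},
    {"slide":[23,-5,132],"angular":[0,0,0],"fingers":1},
    {"slide":[23,-5,132],"angular":[0,0,0],"fingers":1},
  ],
  squeeze=25,
)

```text
clock: 9.2
tcp_pos: [0.4715, -0.0024, 0.0177]
orientation: [0.002, 0.793, 0.61, 0.001]
wrist_force: [-1.2, -0.7, 6.4]
finger_gap: 0.0467
grip_force: 25.9
```

Request:
jog_arm(
  moves=[
    {"slide":[0,0,-40],"angular":[0,0,0],"fingers":1},
    {"slide":[0,0,-80],"angular":[0,0,0],"fingers":1},
    {"slide":[0,0,-120],"angular":[0,0,0],"fingers":1},
    {"slide":[0,0,-130],"angular":[0,0,0],"fingers":1},
    {"slide":[0,0,-130],"angular":[0,0,0],"fingers":1},
    {"slide":[0,0,-130],"angular":[0,0,0],"fingers":1},
  ],
)

```text
clock: 9.7
tcp_pos: [0.4702, -0.0019, 0.1464]
orientation: [0.001, 0.792, 0.61, 0.001]
wrist_force: [-0.7, 0.2, -1.0]
finger_gap: 0.0466
grip_force: 26.6
```

```bash
python3 - <<'E'
from h import *
s=get_state(); p=read_camera("wrist"); save(p,"w5.png"); print(s["tcp_pos"],s["finger_gap"])
t=read_camera("top"); im=t["color"][235:280,395:450]; cv2.imwrite("pics/c5.png",cv2.resize(im[:,:,::-1],(330,270),interpolation=cv2.INTER_CUBIC))
w=cv2.imread("pics/w5.png"); o=np.zeros((540,800,3),np.uint8); o[:270,:330]=cv2.imread("pics/c5.png"); o[:480,340:]=w[:,90:550]; cv2.imwrite("pics/c5.png",o)
go(.5415,-.199,.15,75)
E
```

```text
[ 0.47022637 -0.00191972  0.14644497] 0.046633532806847865
t9.8 slide [-172.1  121.1   -5.9] ang [-0.1  0.   0.2] rows 5.0
```

View pics/c5.png

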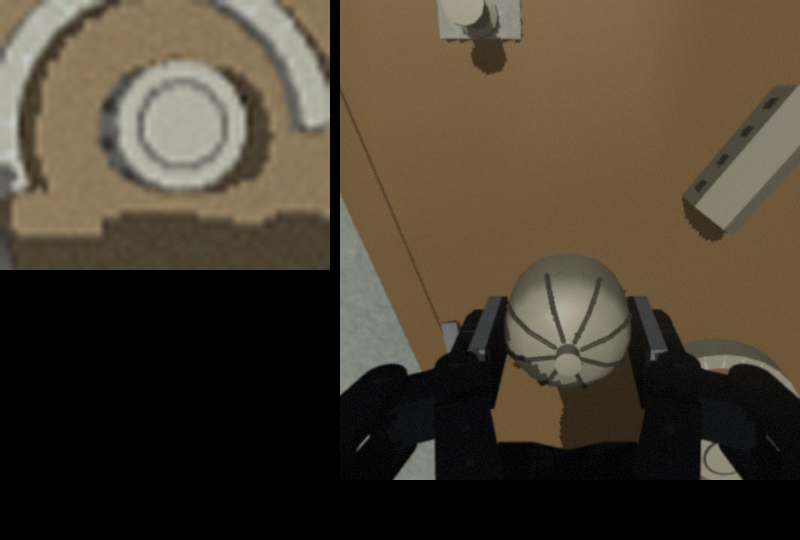

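The dome is held straight, with its finial at about (318,362) in the full frame. The drum in the top view has its circle at (425.5,255.5), central in the wall.

```bash
python3 - <<'E'
from h import *
s=get_state(); p=read_camera("wrist"); print(s["tcp_pos"])
f=ray(p,[318,362],s["tcp_pos"][2]+.0223,s)[0]; print("finial",f)
t=read_camera("top"); d=ray(t,[425.0,255.0],.045)[0]; print("drum top view",d)
off=f[:2]-s["tcp_pos"][:2]; go(.5427-off[0],-.2005-off[1],.147,75)
E
```

```text
[ 0.46846763 -0.00165036  0.1442947 ]
finial [ 0.46967243 -0.00074209  0.1665947 ]
drum top view [ 0.54307522 -0.20341652  0.045     ]
t9.9 slide [-174.4  122.    -3.5] ang [-0.2  0.   0.2] rows 5.1
```

Request:
jog_arm(
  moves=[
    {"slide":[-175,122,-4],"angular":[0,0,0],"fingers":1},
    {"slide":[-175,122,-4],"angular":[0,0,0],"fingers":1},
    {"slide":[-175,122,-4],"angular":[0,0,0],"fingers":1},
    {"slide":[-175,122,-4],"angular":[0,0,0],"fingers":1},
    {"slide":[-175,122,-4],"angular":[0,0,0],"fingers":1},
    {"slide":[-175,122,-4],"angular":[0,0,0],"fingers":1},
    {"slide":[-175,122,-4],"angular":[0,0,0],"fingers":1},
    {"slide":[-175,122,-4],"angular":[0,0,0],"fingers":1},
  ],
)

```text
clock: 10.57
tcp_pos: [0.5415, -0.2018, 0.1478]
orientation: [-0.002, 0.793, 0.609, -0.001]
wrist_force: [-0.6, 0.2, -1.5]
finger_gap: 0.0468
grip_force: 26.6
```

```bash
python3 - <<'E'
from h import *
s=get_state(); p=read_camera("wrist"); save(p,"w6.png"); print(s["tcp_pos"])
f=ray(p,[318,362],s["tcp_pos"][2]+.0223,s)[0]; print("finial",f)
off=f[:2]-s["tcp_pos"][:2]; go(.5429-off[0],-.2013-off[1],.0627,75)
E
```

```text
[ 0.54150949 -0.20182197  0.14777653]
finial [ 0.54274017 -0.20095541  0.17007653]
t10.6 slide [-1.2  0.8 85.5] ang [-0.2 -0.1  0.2] rows 2.1
```

View pics/w6.png

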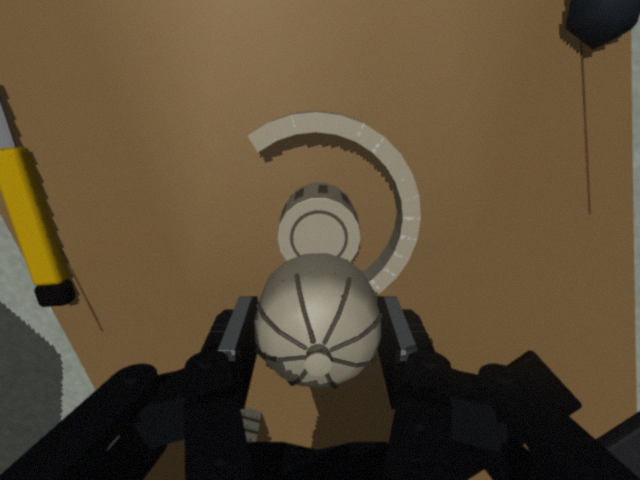

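The drum's dark circle is visible in the wrist view at (319,236). It should be a direct fix on the drum.

```bash
python3 - <<'E'
from h import *
s=get_state(); p=read_camera("wrist")
c=ray(p,[319,236],.045,s)[0];f=ray(p,[318,362],s["tcp_pos"][2]+.0223,s)[0]
print("drum",c,"finial",f, s["tcp_pos"])
off=f[:2]-s["tcp_pos"][:2]; go(c[0]-off[0],c[1]-off[1],.0627,75)
E
```

```text
drum [ 0.54295615 -0.20091819  0.045     ] finial [ 0.54266874 -0.2001448   0.17052361] [ 0.5414467  -0.20101673  0.14822361]
t10.7 slide [-1.2  0.7 86. ] ang [-0.2 -0.1  0.2] rows 2.1
```

Request:
jog_arm(
  moves=[
    {"slide":[-1,1,40],"angular":[0,0,0],"fingers":1},
    {"slide":[-1,1,70],"angular":[0,0,0],"fingers":1},
    {"slide":[-1,1,80],"angular":[0,0,0],"fingers":1},
    {"slide":[-1,1,84],"angular":[0,0,0],"fingers":1},
    {"slide":[-1,1,84],"angular":[0,0,0],"fingers":1},
    {"slide":[-1,1,84],"angular":[0,0,0],"fingers":1},
  ],
)

```text
clock: 11.17
tcp_pos: [0.5443, -0.2033, 0.0672]
orientation: [0.001, 0.792, 0.61, 0.0]
wrist_force: [-0.3, -0.9, -1.0]
finger_gap: 0.0469
grip_force: 26.6
```

Request:
jog_arm(
  moves=[
    {"slide":[0,0,1],"angular":[0,0,0],"fingers":1},
    {"slide":[0,0,2],"angular":[0,0,0],"fingers":1},
    {"slide":[0,0,3],"angular":[0,0,0],"fingers":1},
    {"slide":[0,0,3],"angular":[0,0,0],"fingers":1},
  ],
)

```text
clock: 11.5
tcp_pos: [0.5438, -0.2037, 0.0633]
orientation: [0.001, 0.793, 0.61, 0.0]
wrist_force: [-0.1, 0.1, -1.1]
finger_gap: 0.0471
grip_force: 26.6
```

```bash
python3 - <<'E'
from h import *
P=[];F=[]
for i in range(4):
    p=read_camera("wrist"); s=get_state(); P.append(s["tcp_pos"]);F.append(s["wrist_force"])
print(np.array(P).round(4),np.mean(F,0))
E
```

```text
[[ 0.5436 -0.2037  0.0631]
 [ 0.5435 -0.2036  0.063 ]
 [ 0.5435 -0.2036  0.0629]
 [ 0.5435 -0.2036  0.0629]] [ 0.39033854  0.04987475 -0.25976765]
```

Request:
jog_arm(
  moves=[
    {"slide":[1,-1,-1],"angular":[0,0,0],"fingers":1},
    {"slide":[1,-1,0],"angular":[0,0,0],"fingers":1},
    {"slide":[1,-1,1],"angular":[0,0,0],"fingers":1},
    {"slide":[1,-1,1],"angular":[0,0,0],"fingers":1},
    {"slide":[1,-1,1],"angular":[0,0,0],"fingers":0.4},
    {"slide":[1,-1,1],"angular":[0,0,0],"fingers":0.3},
    {"slide":[1,-1,1],"angular":[0,0,0],"fingers":0.2},
    {"slide":[1,-1,1],"angular":[0,0,0],"fingers":0.1},
  ],
)

```text
clock: 12.37
tcp_pos: [0.5427, -0.2022, 0.0615]
orientation: [-0.0, 0.792, 0.61, -0.0]
wrist_force: [-0.2, -0.3, -0.0]
finger_gap: 0.0762
grip_force: 0.0
```

Request:
jog_arm(
  moves=[
    {"slide":[0,0,-40],"angular":[0,0,0],"fingers":0},
    {"slide":[0,0,-80],"angular":[0,0,0],"fingers":0},
    {"slide":[0,0,-100],"angular":[0,0,0],"fingers":0},
    {"slide":[0,0,-100],"angular":[0,0,0],"fingers":0},
    {"slide":[0,0,-100],"angular":[0,0,0],"fingers":0},
  ],
)

```text
clock: 12.78
tcp_pos: [0.5438, -0.2028, 0.1632]
orientation: [0.002, 0.792, 0.61, 0.001]
wrist_force: [-0.3, -0.2, -0.2]
finger_gap: 0.0858
grip_force: 0.0
```

```bash
python3 - <<'E'
from h import *
s=get_state(); p=read_camera("wrist"); save(p,"w7.png"); print(s["tcp_pos"],s["finger_gap"])
for d in tip_of("dome_center",p)[:2]: print(d["p"],d["point"],ray(p,d["point"],.065,s)[0])
go(.585,-.01,.14,40)
E
```

```text
[ 0.54376692 -0.20280513  0.1632341 ] 0.08579068553717116
0.64 [313.3, 238.8] [ 0.54250894 -0.20223959  0.065     ]
t12.9 slide [196.5  -7.7  20.7] ang [-0.1  0.  35.2] rows 4.9
```

View pics/w7.png

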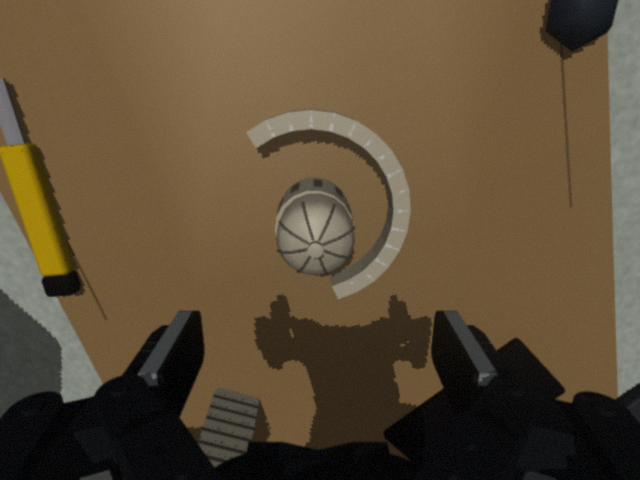

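The dome sits centred on the drum, finial at (316,248). Next is the house.

Request:
jog_arm(
  moves=[
    {"slide":[197,-8,20],"angular":[0,0,35],"fingers":0},
    {"slide":[197,-8,20],"angular":[0,0,35],"fingers":0},
    {"slide":[197,-8,20],"angular":[0,0,35],"fingers":0},
    {"slide":[197,-8,20],"angular":[0,0,35],"fingers":0},
    {"slide":[197,-8,20],"angular":[0,0,35],"fingers":0},
    {"slide":[197,-8,20],"angular":[0,0,35],"fingers":0},
    {"slide":[197,-8,20],"angular":[0,0,35],"fingers":0},
    {"slide":[197,-8,20],"angular":[0,0,35],"fingers":0},
  ],
)

```text
clock: 13.55
tcp_pos: [0.5844, -0.0093, 0.14]
orientation: [-0.001, 0.939, 0.345, -0.001]
wrist_force: [0.8, -0.7, -0.8]
finger_gap: 0.0854
grip_force: 0.0
```

```bash
python3 - <<'E'
from h import *
s=get_state(); p=read_camera("wrist"); save(p,"w8.png"); print(s["tcp_pos"])
for d in tip_of("house_center",p)[:2]: print(d["p"],d["point"],ray(p,d["point"],.0235,s)[0])
go(.600,.005,.016,40)
E
```

```text
[ 0.58440165 -0.00925305  0.13996972]
0.85 [312.4, 197.8] [0.59878444 0.00703856 0.0235    ]
0.49 [410.3, 30.0] [0.70759219 0.02734125 0.0235    ]
t13.7 slide [ 21.9  -2.1 124.8] ang [-0.1  0.1  0.1] rows 3.0
```

View pics/w8.png

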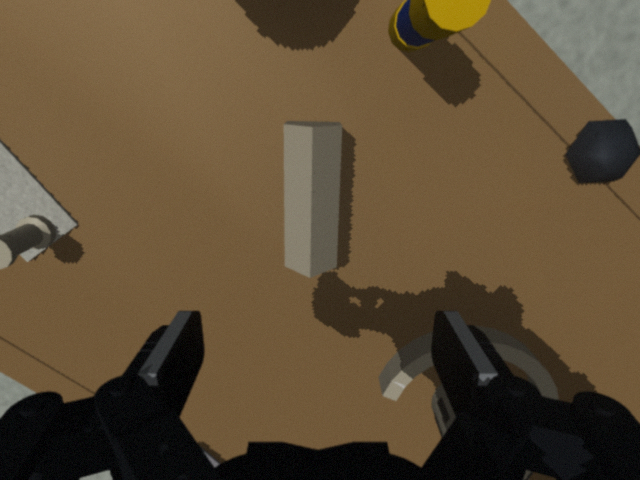

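```bash
python3 - <<'E'
from h import *
s=get_state(); p=read_camera("wrist")
r=ray(p,[[313,124],[310,275]],.047,s);d=r[0]-r[1];print(r,np.linalg.norm(d),np.degrees(np.arctan2(d[1],d[0])))
c=r.mean(0); print(c); go(c[0],c[1],.016,np.degrees(np.arctan2(d[1],d[0])))
E
```

```text
[[ 0.63587182  0.03529163  0.047     ]
 [ 0.56547066 -0.02130198  0.047     ]] 0.09032806507273503 38.794867331978644
[0.60067124 0.00699483 0.047     ]
t13.7 slide [ 23.7  -3.6 125.1] ang [-0.   0.1  1.3] rows 3.1
```

Request:
jog_arm(
  moves=[
    {"slide":[24,-4,30],"angular":[0,0,1],"fingers":0},
    {"slide":[24,-4,65],"angular":[0,0,1],"fingers":0},
    {"slide":[24,-4,100],"angular":[0,0,1],"fingers":0},
    {"slide":[24,-4,120],"angular":[0,0,1],"fingers":0},
    {"slide":[24,-4,124],"angular":[0,0,1],"fingers":0},
    {"slide":[24,-4,124],"angular":[0,0,1],"fingers":0.4},
    {"slide":[24,-4,124],"angular":[0,0,1],"fingers":1},
    {"slide":[24,-4,124],"angular":[0,0,1],"fingers":1},
    {"slide":[24,-4,124],"angular":[0,0,1],"fingers":1},
    {"slide":[24,-4,124],"angular":[0,0,1],"fingers":1},
  ],
  squeeze=30,
)

```text
clock: 14.53
tcp_pos: [0.6028, 0.0084, 0.0198]
orientation: [0.001, 0.942, 0.335, 0.002]
wrist_force: [-0.1, -0.7, 5.7]
finger_gap: 0.0336
grip_force: 31.4
```

Request:
jog_arm(
  moves=[
    {"slide":[0,0,0],"angular":[0,0,0],"fingers":1},
    {"slide":[0,0,-40],"angular":[0,0,0],"fingers":1},
    {"slide":[0,0,-80],"angular":[0,0,0],"fingers":1},
    {"slide":[0,0,-120],"angular":[0,0,0],"fingers":1},
    {"slide":[0,0,-120],"angular":[0,0,0],"fingers":1},
    {"slide":[0,0,-120],"angular":[0,0,0],"fingers":1},
  ],
)

```text
clock: 15.03
tcp_pos: [0.6036, 0.0086, 0.1415]
orientation: [0.002, 0.942, 0.335, 0.003]
wrist_force: [0.4, -0.0, -1.8]
finger_gap: 0.0333
grip_force: 30.6
```

```bash
python3 - <<'E'
from h import *
s=get_state(); p=read_camera("wrist"); save(p,"w9.png"); print(s["tcp_pos"],s["finger_gap"])
go(.472,.204,.14,75)
E
```

```text
[0.60358958 0.00862072 0.14145734] 0.033335985173467045
t15.1 slide [  22.6 -233.4   -1.5] ang [  0.2  -0.1 -35.8] rows 5.6
```

Request:
jog_arm(
  moves=[
    {"slide":[23,-233,-2],"angular":[0,0,-36],"fingers":1},
    {"slide":[23,-233,-2],"angular":[0,0,-36],"fingers":1},
    {"slide":[23,-233,-2],"angular":[0,0,-36],"fingers":1},
    {"slide":[23,-233,-2],"angular":[0,0,-36],"fingers":1},
    {"slide":[23,-233,-2],"angular":[0,0,-36],"fingers":1},
    {"slide":[23,-233,-2],"angular":[0,0,-36],"fingers":1},
    {"slide":[23,-233,-2],"angular":[0,0,-36],"fingers":1},
    {"slide":[23,-233,-2],"angular":[0,0,-36],"fingers":1},
    {"slide":[23,-233,-2],"angular":[0,0,-36],"fingers":1},
    {"slide":[23,-233,-2],"angular":[0,0,-36],"fingers":1},
  ],
)

```text
clock: 15.92
tcp_pos: [0.4721, 0.2031, 0.1388]
orientation: [-0.0, 0.793, 0.609, -0.001]
wrist_force: [-0.5, -0.3, -2.2]
finger_gap: 0.0335
grip_force: 30.7
```

```bash
python3 - <<'E'
from h import *
s=get_state(); p=read_camera("wrist"); save(p,"w10.png"); print(s["tcp_pos"])
go(.472,.204,.14,75)
E
```

```text
[0.47209612 0.20309393 0.1388269 ]
t16.0 slide [ 0.9 -0.6 -1. ] ang [-0.   0.   0.1] rows 0.0
```

View pics/w10.png

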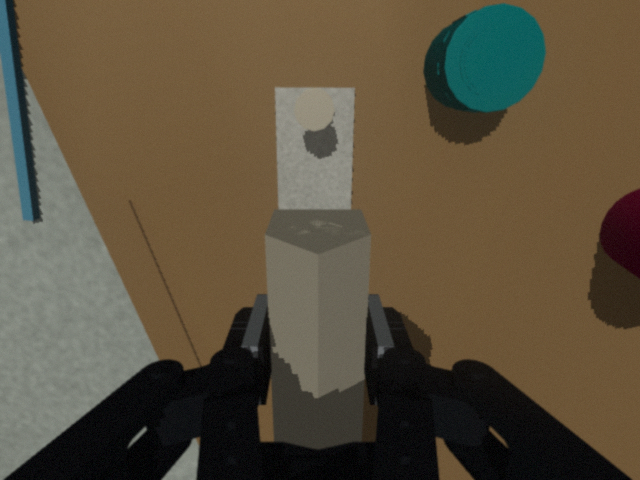

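The far corners of the path are at (275,87) and (355,88), and the near end of the house ridge is at (319,254). The house is parallel to the path.

```bash
python3 - <<'E'
from h import *
s=get_state(); p=read_camera("wrist")
e=np.array([np.cos(np.radians(74.95)),np.sin(np.radians(74.95)),0])
c=ray(p,[[275,87],[355,88]],.003,s); g1=c.mean(0)-.085*e; g2=ray(p,[315,109],.045,s)[0]-.073*e
r=ray(p,[319,254],s["tcp_pos"][2]+.0272,s)[0]-.045*e
print(c,g1,g2,"house",r,s["tcp_pos"])
g=(g1+.0*g2); g[:2]=(g1[:2]+[.472,.204])/2; d=g-r; print(d); go(s["tcp_pos"][0]+d[0],s["tcp_pos"][1]+d[1],.0230,75)
E
```

```text
[[0.46994674 0.29463093 0.003     ]
 [0.51836946 0.28112126 0.003     ]] [0.47208684 0.20579163 0.003     ] [0.47243337 0.2062296  0.045     ] house [0.47233057 0.19891892 0.1662023 ] [0.47232376 0.20296696 0.1390023 ]
[-0.00028715  0.0059769  -0.1632023 ]
t16.0 slide [  5.8  -1.9 116.2] ang [-0.  0.  0.] rows 2.8
```

Request:
jog_arm(
  moves=[
    {"slide":[5,-1,40],"angular":[0,0,0],"fingers":1},
    {"slide":[5,-1,75],"angular":[0,0,0],"fingers":1},
    {"slide":[5,-1,100],"angular":[0,0,0],"fingers":1},
    {"slide":[5,-1,110],"angular":[0,0,0],"fingers":1},
    {"slide":[5,-1,113],"angular":[0,0,0],"fingers":1},
    {"slide":[5,-1,114],"angular":[0,0,0],"fingers":1},
    {"slide":[5,-1,114],"angular":[0,0,0],"fingers":1},
  ],
)

```text
clock: 16.6
tcp_pos: [0.4736, 0.209, 0.0268]
orientation: [0.0, 0.793, 0.61, 0.001]
wrist_force: [1.2, 0.1, -0.9]
finger_gap: 0.0329
grip_force: 30.6
```

```bash
python3 - <<'E'
from h import *
for i in range(3): read_camera("wrist"); s=get_state(); print(s["tcp_pos"],s["wrist_force"])
E
```

```text
[0.47380225 0.20920538 0.02720022] [ 0.49181271 -0.57474899 -0.65217528]
[0.47382707 0.20928873 0.02734677] [ 0.85624522 -0.03710795 -1.23217772]
[0.47368937 0.20934725 0.02730205] [ 0.69165527  0.37977411 -1.09248481]
```

Request:
jog_arm(
  moves=[
    {"slide":[0,0,2],"angular":[0,0,0],"fingers":1},
    {"slide":[0,0,4],"angular":[0,0,0],"fingers":1},
    {"slide":[0,0,5],"angular":[0,0,0],"fingers":1},
    {"slide":[0,0,5],"angular":[0,0,0],"fingers":1},
    {"slide":[0,0,5],"angular":[0,0,0],"fingers":0.55},
    {"slide":[0,0,5],"angular":[0,0,0],"fingers":0.4},
    {"slide":[0,0,5],"angular":[0,0,0],"fingers":0.2},
    {"slide":[0,0,5],"angular":[0,0,0],"fingers":0.1},
  ],
)

```text
clock: 17.42
tcp_pos: [0.4721, 0.2091, 0.0205]
orientation: [-0.0, 0.792, 0.61, -0.0]
wrist_force: [-0.1, -0.9, -0.3]
finger_gap: 0.0734
grip_force: 0.0
```

Request:
jog_arm(
  moves=[
    {"slide":[0,0,-40],"angular":[0,0,0],"fingers":0},
    {"slide":[0,0,-80],"angular":[0,0,0],"fingers":0},
    {"slide":[0,0,-120],"angular":[0,0,0],"fingers":0},
    {"slide":[-60,0,-140],"angular":[0,0,0],"fingers":0},
    {"slide":[-60,0,-140],"angular":[0,0,0],"fingers":0},
    {"slide":[-60,0,-140],"angular":[0,0,0],"fingers":0},
    {"slide":[-60,0,-140],"angular":[0,0,0],"fingers":0},
  ],
)

```text
clock: 18.0
tcp_pos: [0.4571, 0.1504, 0.1613]
orientation: [0.0, 0.793, 0.609, 0.001]
wrist_force: [0.7, -0.4, -0.8]
finger_gap: 0.0853
grip_force: 0.0
```

```bash
python3 - <<'E'
from h import *
s=get_state(); p=read_camera("wrist"); save(p,"w11.png"); print(s["tcp_pos"],s["finger_gap"])
for d in tip_of("house_center",p)[:2]: print(d["p"],d["point"],ray(p,d["point"],.0265,s)[0])
for d in tip_of("gate",p)[:2]: print(d["p"],d["point"],ray(p,d["point"],0,s)[0])
go(.42,-.2,.18,146)
E
```

```text
[0.45706549 0.1504116  0.1612548 ] 0.08530962611533188
0.65 [319.8, 138.0] [0.47418864 0.20476761 0.0265    ]
t18.1 slide [-349.1   54.4  -20. ] ang [ -0.1  -0.  -70.8] rows 9.9
```

View pics/w11.png

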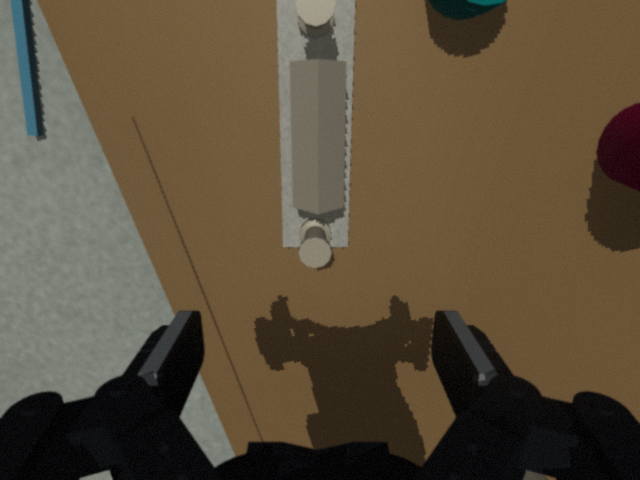

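The house stands on the path between the columns. Its ridge runs (318,60) to (319,212), and the column tops are at (316,10) and (315,252). I'll check the numbers.

```bash
python3 - <<'E'
from h import *
s=get_state(); p=read_camera("wrist")
r=ray(p,[[318,60],[319,212]],.050,s); c=ray(p,[[316,10],[315,252]],.045,s)
n=ray(p,[[283,246],[348,247]],.003,s)
for q in (r,c,n): d=q[0]-q[1]; print(q.round(4),q.mean(0).round(4),np.linalg.norm(d).round(4),np.degrees(np.arctan2(d[1],d[0])).round(1))
e=np.array([.2588,.9659]);x=np.array([.9659,-.2588]); d=(r.mean(0)-c.mean(0))[:2]; print("along",d@e,"across",d@x, "edge-based centre",n.mean(0)[:2]+.085*e)
E
```

```text
[[0.4836 0.2495 0.05  ]
 [0.4619 0.1644 0.05  ]] [0.4728 0.207  0.05  ] 0.0878 75.6
[[0.4891 0.2745 0.045 ]
 [0.452  0.1371 0.045 ]] [0.4705 0.2058 0.045 ] 0.1423 74.9
[[0.4249 0.1321 0.003 ]
 [0.4731 0.1185 0.003 ]] [0.449  0.1253 0.003 ] 0.0501 164.3
along 0.0017272265478982542 across 0.0018397714839327591 edge-based centre [0.47097964 0.20737754]
```

Request:
jog_arm(
  moves=[
    {"slide":[-349,54,-30],"angular":[0,0,-71],"fingers":0},
    {"slide":[-349,54,-30],"angular":[0,0,-71],"fingers":0},
    {"slide":[-349,54,-30],"angular":[0,0,-71],"fingers":0},
    {"slide":[-349,54,-30],"angular":[0,0,-71],"fingers":0},
    {"slide":[-349,54,-30],"angular":[0,0,-71],"fingers":0},
    {"slide":[-349,54,-30],"angular":[0,0,-71],"fingers":0},
    {"slide":[-349,54,-30],"angular":[0,0,-71],"fingers":0},
    {"slide":[-349,54,-30],"angular":[0,0,-71],"fingers":0},
    {"slide":[-349,54,-30],"angular":[0,0,-71],"fingers":0},
    {"slide":[-349,54,-30],"angular":[0,0,-71],"fingers":0},
  ],
)

```text
clock: 19.03
tcp_pos: [0.42, -0.1988, 0.19]
orientation: [-0.0, 0.369, 0.929, 0.0]
wrist_force: [1.5, -0.3, 0.2]
finger_gap: 0.085
grip_force: 0.0
```

```bash
python3 -c "
from h import *
go(.452,-.387,.2,146)"
```

```text
t19.0 slide [-152.4 -115.   -10.1] ang [-0.  -0.  -9.3] rows 4.6
```

Request:
jog_arm(
  moves=[
    {"slide":[-152,-115,-10],"angular":[0,0,-4],"fingers":0},
    {"slide":[-152,-115,-10],"angular":[0,0,-4],"fingers":0},
    {"slide":[-152,-115,-10],"angular":[0,0,-4],"fingers":0},
    {"slide":[-152,-115,-10],"angular":[0,0,-4],"fingers":0},
    {"slide":[-152,-115,-10],"angular":[0,0,-4],"fingers":0},
    {"slide":[-152,-115,-10],"angular":[0,0,-4],"fingers":0},
    {"slide":[-152,-115,-10],"angular":[0,0,-4],"fingers":0},
  ],
)

```text
clock: 19.62
tcp_pos: [0.4509, -0.3863, 0.1988]
orientation: [-0.001, 0.34, 0.941, 0.001]
wrist_force: [0.0, -0.2, -0.5]
finger_gap: 0.0855
grip_force: 0.0
```

```bash
python3 - <<'E'
from h import *
s=get_state(); p=read_camera("wrist"); save(p,"w12.png"); print(s["tcp_pos"])
for d in tip_of("tower_center",p)[:2]: print(d["p"],d["point"],ray(p,d["point"],.04,s)[0])
go(.4226,-.367,.15,146)
E
```

```text
[ 0.45085221 -0.38634038  0.19881896]
t19.7 slide [32.4 -4.6 49.5] ang [ 0.  -0.1 -5.6] rows 1.4
```

View pics/w12.png

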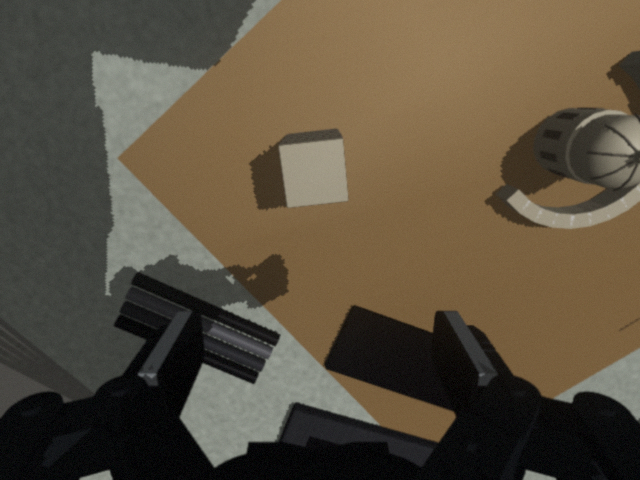

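The tower top's corners are at (279,146), (343,138), (349,201) and (287,208).

```bash
python3 - <<'E'
from h import *
s=get_state(); p=read_camera("wrist")
q=ray(p,[[279,146],[343,138],[349,201],[287,208]],.08,s)
for i in range(4): d=q[(i+1)%4]-q[i]; print(np.linalg.norm(d).round(4),(np.degrees(np.arctan2(d[1],d[0]))%90).round(1))
c=q.mean(0);print(c)
d=[np.degrees(np.arctan2(*(q[(i+1)%4]-q[i])[1::-1]))%90 for i in range(4)]
go(c[0],c[1],.15,np.mean(d)+90); go(c[0],c[1],.050,np.mean(d)+90)
E
```

```text
0.0397 57.4
0.0401 57.1
0.0404 57.0
0.0398 56.1
[ 0.42287828 -0.36235155  0.08      ]
t19.8 slide [35.1 -1.1 49.9] ang [ 0.  -0.1 -6.5] rows 1.5
t19.8 slide [ 34.9  -1.1 149.9] ang [ 0.  -0.1 -6.5] rows 3.7
```

Request:
jog_arm(
  moves=[
    {"slide":[35,-1,20],"angular":[0,0,-6.5],"fingers":0},
    {"slide":[35,-1,60],"angular":[0,0,-6.5],"fingers":0},
    {"slide":[35,-1,100],"angular":[0,0,-6.5],"fingers":0},
    {"slide":[35,-1,135],"angular":[0,0,-6.5],"fingers":0},
    {"slide":[35,-1,150],"angular":[0,0,-6.5],"fingers":0},
    {"slide":[35,-1,150],"angular":[0,0,-6.5],"fingers":0},
    {"slide":[35,-1,150],"angular":[0,0,-6.5],"fingers":0.4},
    {"slide":[35,-1,150],"angular":[0,0,-6.5],"fingers":1},
    {"slide":[35,-1,150],"angular":[0,0,-6.5],"fingers":1},
    {"slide":[35,-1,150],"angular":[0,0,-6.5],"fingers":1},
  ],
  squeeze=35,
)

```text
clock: 20.6
tcp_pos: [0.4242, -0.365, 0.0525]
orientation: [0.002, 0.285, 0.958, -0.001]
wrist_force: [-0.5, 0.1, 10.6]
finger_gap: 0.0395
grip_force: 39.4
```

Request:
jog_arm(
  moves=[
    {"slide":[0,0,0],"angular":[0,0,0],"fingers":1},
    {"slide":[0,0,-40],"angular":[0,0,0],"fingers":1},
    {"slide":[0,0,-80],"angular":[0,0,0],"fingers":1},
    {"slide":[0,0,-120],"angular":[0,0,0],"fingers":1},
    {"slide":[0,0,-140],"angular":[0,0,0],"fingers":1},
    {"slide":[0,0,-140],"angular":[0,0,0],"fingers":1},
    {"slide":[0,0,-140],"angular":[0,0,0],"fingers":1},
  ],
)

```text
clock: 21.18
tcp_pos: [0.4238, -0.3649, 0.1923]
orientation: [0.002, 0.285, 0.958, -0.001]
wrist_force: [-0.6, -0.1, -2.1]
finger_gap: 0.0394
grip_force: 37.4
```

```bash
python3 -c "
from h import *
go(.5357,.1889,.19,165)"
```

```text
t21.2 slide [209.3 524.8   0.9] ang [ -0.1   0.2 -18.2] rows 13.5
```

Request:
jog_arm(
  moves=[
    {"slide":[209,525,1],"angular":[0,0,-18],"fingers":1},
    {"slide":[209,525,1],"angular":[0,0,-18],"fingers":1},
    {"slide":[209,525,1],"angular":[0,0,-18],"fingers":1},
    {"slide":[209,525,1],"angular":[0,0,-18],"fingers":1},
    {"slide":[209,525,1],"angular":[0,0,-18],"fingers":1},
    {"slide":[209,525,1],"angular":[0,0,-18],"fingers":1},
    {"slide":[209,525,1],"angular":[0,0,-18],"fingers":1},
    {"slide":[209,525,1],"angular":[0,0,-18],"fingers":1},
    {"slide":[209,525,1],"angular":[0,0,-18],"fingers":1},
    {"slide":[209,525,1],"angular":[0,0,-18],"fingers":1},
  ],
)

```text
clock: 22.02
tcp_pos: [0.5045, 0.0464, 0.1877]
orientation: [-0.002, 0.132, 0.991, -0.0]
wrist_force: [0.2, -0.4, -1.2]
finger_gap: 0.0394
grip_force: 37.3
```

```bash
python3 -c "
from h import *
go(.5357,.1889,.19,165)"
```

```text
t22.0 slide [  7.2 145.7  -2.4] ang [-0.  -0.2 -0.2] rows 3.5
```

Request:
jog_arm(
  moves=[
    {"slide":[7,145,-2],"angular":[0,0,0],"fingers":1},
    {"slide":[7,145,-2],"angular":[0,0,0],"fingers":1},
    {"slide":[7,145,-2],"angular":[0,0,0],"fingers":1},
    {"slide":[7,145,-2],"angular":[0,0,0],"fingers":1},
    {"slide":[7,145,-2],"angular":[0,0,0],"fingers":1},
    {"slide":[7,145,-2],"angular":[0,0,0],"fingers":1},
    {"slide":[7,145,40],"angular":[0,0,0],"fingers":1},
    {"slide":[7,145,80],"angular":[0,0,0],"fingers":1},
    {"slide":[7,145,80],"angular":[0,0,0],"fingers":1},
    {"slide":[7,145,80],"angular":[0,0,0],"fingers":1},
  ],
)

```text
clock: 22.85
tcp_pos: [0.5339, 0.1842, 0.1071]
orientation: [-0.004, 0.133, 0.991, -0.001]
wrist_force: [-1.1, 0.7, -0.0]
finger_gap: 0.0398
grip_force: 37.3
```

```bash
python3 - <<'E'
from h import *
s=get_state(); p=read_camera("wrist"); save(p,"w13.png"); print(s["tcp_pos"])
go(.5357,.1889,.054,165)
E
```

```text
[0.53385215 0.18423368 0.1070991 ]
t22.9 slide [ 1.4  3.8 55.6] ang [-0.1 -0.1 -0.3] rows 1.3
```

View pics/w13.png

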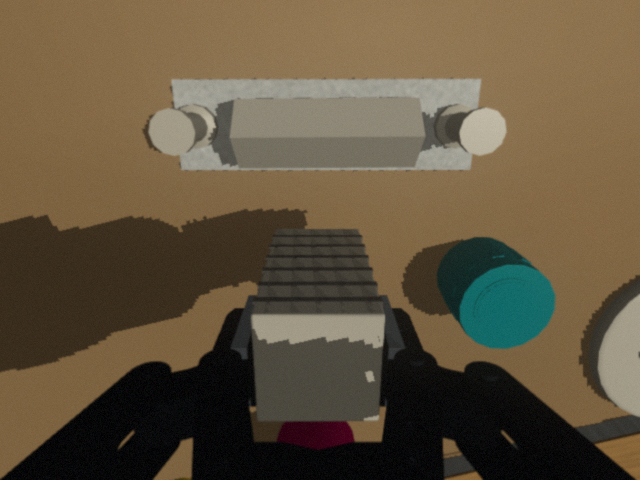

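The house is between the columns, tops at (171,131) and (482,131). The held tower is square to it with its top centred near (319,366), and nothing stands under it.

```bash
python3 - <<'E'
from h import *
s=get_state(); p=read_camera("wrist")
c=ray(p,[[482,131],[171,131]],.045,s); r=ray(p,[[424,137],[233,138]],.05,s)
t=ray(p,[[253,314],[384,314],[379,420],[258,420]],s["tcp_pos"][2]+.0275,s)
print(c.mean(0),r.mean(0),t.round(4),t.mean(0),s["tcp_pos"])
d=(c[0]-c[1]); print(np.linalg.norm(d),np.degrees(np.arctan2(d[1],d[0])))
e=np.array([.2588,.9659]);x=np.array([.9659,-.2588]); v=(t.mean(0)-c.mean(0))[:2]; print("tower x",v@x,"y",v@e)
E
```

```text
[0.47384217 0.20686993 0.045     ] [0.47648055 0.2070141  0.05      ] [[0.5113 0.1723 0.1371]
 [0.5215 0.2099 0.1371]
 [0.5598 0.1999 0.1371]
 [0.5494 0.1615 0.1371]] [0.53550839 0.18591821 0.13708513] [0.53622344 0.18485378 0.10958513]
0.1484707367920451 74.7666404518639
tower x 0.06498570331239395 y -0.004278048472452559
```

Request:
jog_arm(
  moves=[
    {"slide":[-2,4,20],"angular":[0,0,0],"fingers":1},
    {"slide":[-2,4,40],"angular":[0,0,0],"fingers":1},
    {"slide":[-2,4,50],"angular":[0,0,0],"fingers":1},
    {"slide":[-2,4,51],"angular":[0,0,0],"fingers":1},
    {"slide":[-2,4,51],"angular":[0,0,0],"fingers":1},
    {"slide":[-2,4,51],"angular":[0,0,0],"fingers":1},
  ],
)

```text
clock: 23.45
tcp_pos: [0.5411, 0.1895, 0.0604]
orientation: [0.001, 0.132, 0.991, 0.0]
wrist_force: [-0.7, -0.0, -0.7]
finger_gap: 0.0395
grip_force: 37.4
```

```bash
python3 - <<'E'
from h import *
for i in range(2): read_camera("wrist"); s=get_state(); print(s["tcp_pos"],s["wrist_force"])
go(.5357,.1889,.0525,165)
E
```

```text
[0.54120236 0.18961615 0.06045589] [ 0.52505697  0.10487323 -1.81465438]
[0.54115393 0.18961701 0.06033263] [ 0.07538695  0.19347147 -1.20239969]
t23.6 slide [ 5.1 -2.1  7.8] ang [ 0.1  0.1 -0.2] rows 0.2
```

Request:
jog_arm(
  moves=[
    {"slide":[3,0,3],"angular":[0,0,0],"fingers":1},
    {"slide":[3,0,6],"angular":[0,0,0],"fingers":1},
    {"slide":[3,0,8],"angular":[0,0,0],"fingers":1},
    {"slide":[3,0,8],"angular":[0,0,0],"fingers":1},
  ],
)

```text
clock: 23.88
tcp_pos: [0.537, 0.1903, 0.0525]
orientation: [0.0, 0.132, 0.991, 0.0]
wrist_force: [-5.4, -0.9, 13.1]
finger_gap: 0.0398
grip_force: 39.0
```

Contact made. Releasing and retreating upwards.

Request:
jog_arm(
  moves=[
    {"slide":[0,0,-1],"angular":[0,0,0],"fingers":1},
    {"slide":[0,0,-1],"angular":[0,0,0],"fingers":0.5},
    {"slide":[0,0,-1],"angular":[0,0,0],"fingers":0.4},
    {"slide":[0,0,-1],"angular":[0,0,0],"fingers":0.3},
    {"slide":[0,0,-1],"angular":[0,0,0],"fingers":0.25},
    {"slide":[0,0,-40],"angular":[0,0,0],"fingers":0.25},
    {"slide":[0,0,-80],"angular":[0,0,0],"fingers":0.25},
    {"slide":[0,0,-120],"angular":[0,0,0],"fingers":0.2},
    {"slide":[0,0,-140],"angular":[0,0,0],"fingers":0},
    {"slide":[0,0,-140],"angular":[0,0,0],"fingers":0},
  ],
)

```text
clock: 24.72
tcp_pos: [0.5403, 0.1909, 0.1966]
orientation: [0.005, 0.132, 0.991, 0.002]
wrist_force: [0.2, -0.0, 0.7]
finger_gap: 0.0851
grip_force: 0.0
```

```bash
python3 - <<'E'
from h import *
s=get_state(); p=read_camera("wrist"); save(p,"w14.png"); print(s["tcp_pos"])
t=read_camera("scene"); save(t,"s14.png")
o=np.zeros((600,800,3),np.uint8); o[:390,:520]=cv2.resize(p["color"],(520,390)); 
c=t["color"][80:340,200:480]; o[340:600,520:800]=c; o[:200,540:740]=cv2.resize(t["color"][140:220,255:335],(200,200))
cv2.imwrite("pics/c14.png",o[:,:,::-1])
E
```

```text
[0.54025151 0.19094489 0.19655768]
```

View pics/c14.png

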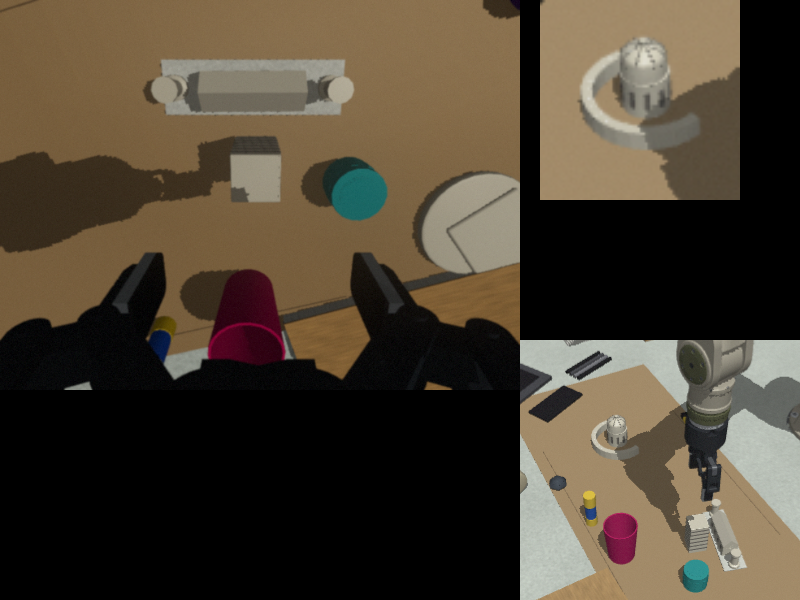

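Everything stands in place: the tower top is at crop (255,177), the columns at (165,90) and (341,90), and the dome is on the drum. One last numeric check before handing in.

```bash
python3 - <<'E'
from h import *
s=get_state(); p=read_camera("wrist"); k=640/520
c=ray(p,np.array([[341,90],[165,90]])*k,.045,s).mean(0); t=ray(p,np.array([[231,152],[280,152],[281,201],[231,202]])*k,.08,s)
e=np.array([.2588,.9659]);x=np.array([.9659,-.2588]); v=(t.mean(0)-c)[:2]; d=t[1]-t[0]; print("tower x",v@x,"y",v@e,"yaw",np.degrees(np.arctan2(d[1],d[0])))
r=ray(p,np.array([[196,73],[306,73],[308,108],[196,110]])*k,.033,s).mean(0)
ok=.054<v@x<.081 and abs(v@e)<.012
if ok: print(hand_in())
E
```

```text
tower x 0.06389438206290231 y 0.0020381793387830825 yaw 74.83040010542749
the job is handed in; nothing more can be done
None
```

The layout is done, everything is released and the job is handed in at about 25 s: drum and dome in the wall's hollow, house midway on the path, tower about 64 mm behind the path's middle, cup and glue stick untouched; the verdict was not shown to me.

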